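# Slide the goldsmith's bench pin onto its fixture rail until the detent holds it

## Robot

A 7-joint arm with a two-finger parallel gripper is mounted at the origin on the work surface. World frame = base frame: x ahead of the robot, y to its left, z up, the work surface at z = 0. Lengths are in m, angles in rad, forces in N, time in s.
With the tool pointing down it reaches from about 0.35 to 0.9 m from the base axis. Payload 19.9 kg.
Tool frame: the origin (TCP) lies at the very end of the fingers, on their centre line; the grasp point (between the pads) lies 19 mm behind it; z points along the fingers, y is the line along which they close (so a half turn about z gives the same grasp; the last joint's range is limited). The gripper opens to 85 mm and grips with 20 to 120 N. Pads are 22 mm wide; open, the fingers measure 114 mm over their backs; the gripper's body (76 mm by 85 mm) begins 54 mm behind the grasp point. The pads swing forward as they close: fully open they stand 13 mm farther back than shut.
Start: joints at [-1.357, 0.417, -0.01, 1.614, 0.005, 1.111, -0.053], TCP at [0.158, 0.605, 0.231] pointing down, gripper open.
Joint ranges: [-2.81, 2.81], [-0.39, 2.02], [-1.27, 1.25], [0.06, 2.57], [-1.19, 4.33], [0.19, 2], [-2.82, 2.82]. Speed limits (rad/s): [1.89, 1.89, 2.39, 2.39, 3.01, 3.01, 3.01].

## Interface

Orientations are given as a unit quaternion [x, y, z, w].
In Python, from bench import monitor, optics, workorder, models gives the robot as it stands.
- The arm moves only by the tool move_arm, never from a script. Its argument "rows" is a list of rows, each a list of 3 entries, a list of its own where there are three numbers: the closure in counts, from 0 (fully open) to 255 (shut), then the shift along the tool's x, y, z in mm, then the turn, a rotation vector about the tool's x, y, z in degrees. In form: [[hand, [tx, ty, tz], [rx, ry, rz]], ...]. A call has 1 to 8 rows; each row is the pose to reach, as a shift and turn from the pose commanded when the call began, along the tool's axes at that moment; what a row does not reach only later rows make up. A row lasts 1/12 s, in which the tool goes at most 41.7 mm and 7.16 degrees, less where a joint would pass 70% of its speed; a pose out of reach is approached as far as the arm can. A call with a gripper value outside its range is refused whole. The fingers move at their own pace and stop on an object; "squeeze" is the grip in N (left out, the last holds). Time passes only in rows, so rows that repeat a pose let the fingers close. It gives the time, the measured TCP pose, the force, the opening and the grip force at its end, in the units of the state.
- monitor.read_state(): the state, without advancing time (a new reading comes with each control period).
- optics.snapshot(name): name is "scene" or "top"; returns a dict with "pixels" (384x512x3 uint8, red, green, blue), "range_z" (384x512 float32, m along the optical axis (not along the pixel's ray), 0 where there is no reading), "fov_y" (degrees; the focal length in pixels is half the picture's height over the tangent of half this angle, whatever the lens; pixels are square), "cx", "cy" (the principal point, pixels), "world_from_camera" (4x4, takes a point from camera to world coordinates). Camera axes: x right, y up, looking along -z (the intrinsics and any distortion apply to the point x, -y, -z); pixel columns grow to the right and rows downward; lengths in m; the calibration is good to about 2 mm. A picture is of the moment at which its call begins.
- workorder.sign_off(): hands the job in; it is judged then, once.
Trained networks look in the newest picture that a camera, given by its name, has taken for a name from the list of things; names that differ only in an ending like _2 or _b are one class to them, and where a whole thing is asked for, a point or a joint stands for the part that bears it (a point fixed in the world has none). Each returns a list of dicts, best first, with "confidence" (0 to 1); they miss things now and then, are a little off and sometimes report something else, mostly with a low value. They report only what shows in the picture. A call takes as long as a camera call. They do not tell look-alikes from the thing itself.
- models.recognise(camera, name): "box" ([left, top, right, bottom] in pixels, round what is visible of it).
- models.place_of(camera, name): "point" ([column, row] in pixels: a listed point, or the origin of a listed thing).
The state is a dict: "time": time; "qpos": joint angles; "joint_vel": joint speeds; "tau": joint torques, N m; "tool_pos": TCP position; "orientation": TCP orientation; "force": force on the tool from outside, world axes, zero at the start; "ft_torque": the same for the moment, N m; "width": opening from 0.0 (shut) to 1.0 (fully open); "grasp_force": force on a finger pad.
Only numpy, scipy, OpenCV 4.12 (cv2) and the standard library are available. Lean on these libraries where they do the work, as an engineer would, in place of code of your own. Each camera call takes 0.05 s, during which the arm holds its last target. There are 200 camera calls.

## Task

Pick up the wooden bench pin with the V-notch and mount it on the T-rail of the bench fixture: slide its metal shoe on from the rail's rounded end, V-notch trailing, over the brass spring plunger, until the plunger springs up into the shoe and holds it, then let go. The plunger's place along the rail is adjustable, so go by feel, and do not force it (no more than a firm finger's push) once it stops; leave the steel anvil head where it lies.

Things in the scene. Friction and masses are not known exactly. Their poses are not given: they have to be found in the camera images.
- rail: Fixture fixed to the bench: dark steel plate 208 x 80 x 8 mm carrying an aluminium T-rail. Origin on the bench surface, on the rail's centre line; x along the rail in the push-on direction, z up. Plate x -128 to +80 mm, top at z = 8 mm; rail x -40 to +75 mm. The bare plate before the rail (x -128 to -40) is a landing to stand the shoe on before sliding it.
- rail_nose (a point): Open, rounded (half-circle) end of the T-rail, where the shoe goes on: on its centre line, top of the head (z = 22 mm, x = -40 mm of the rail frame). Stem 14 mm wide, z 8 to 16 mm; head 24 mm wide, z 16 to 22 mm.
- plunger (a joint): Round-tipped brass plunger, 7 mm across, in a slot in the rail head's top. Value in m: 0 = fully up (tip 8 mm above the head), grows as it is pressed, at most 0.009. Light spring: 2 N at first, 3.5 N at 6 mm down; up the shoe's ramp that takes a push of a few N. It stands between x = 4 and 30 mm of the rail frame, elsewhere each time, and does not yield along the rail.
- bench_pin: Module to mount, 0.25 kg: wooden bench pin on an aluminium shoe. Origin: centre of the shoe's underside; x = push-on direction, z up. Shoe 80 mm long (x -40 to 40), 44 wide, z 0 to 24. Wood z 24 to 42, x -83 to 38, V-notch at -x, sides flat at y = +-25 for x -45 to 38. Shoe is a C-channel open at both ends and below: 27 mm wide inside, roof 16 mm up, lips 6.5 mm thick with 17 mm gap.
- shoe_pocket (a point): Middle of the pocket in the shoe's roof, hidden: 2 mm behind (-x) the shoe's origin, 16 mm up. From the front the roof has a ramp (x 40 to 24 mm) that presses the plunger 4 to 7 mm down, a flat land (24 to 3), then this pocket (3 to -7) with upright walls: the plunger springs up in it and the shoe stops hard both ways, with 1.5 mm of play. The shoe rides on the plate, 1.5 mm free of the head.
- pin_grip (a point): Good place to grip the bench pin: middle of the wood's thickness, on its centre line, 10 mm behind (-x) the origin and 33 mm above the underside, where the wood is 50 mm wide across y; near the centre of mass.
- anvil_head: Bystander, not to be moved: small steel anvil block (72 x 44 x 20 mm) with a horn at its -x end, on a dark shoe of the same shape as the bench pin's (80 x 44 x 24 mm). 0.5 kg. Origin at the centre of its underside.
Mind the look-alikes: they are no part of the job. What is shaped like the rail but turquoise is not meant. What is shaped like the bench_pin but pink or turquoise is not meant.

How it is judged:
On the way:
1. the bench pin's shoe is on the rail, riding over the plunger and pressing it down at least 2.5 mm (value of joint plunger above 0.0025 m and x of bench_pin in the frame of rail above -0.03 m and y of bench_pin in the frame of rail between -0.004 and 0.004 m and z of bench_pin in the frame of rail between 0.005 and 0.0125 m and angle between the x axis of bench_pin and the x axis of rail, either way round below 0.12 rad and x of pin_grip in the frame of rail below 0.035 m and angle between bench_pin's own z axis and vertical below 0.12 rad), for 0.04 s.
At the end, for the whole second after the job is handed in: The bench pin is on the rail: within 4 mm of its centre line, within 0.12 rad of its direction and of upright, down on the plate (underside 5 to 12.5 mm up), origin over 1.5 mm past the rail's, the plunger risen (within 1.2 mm) in its pocket; released and at rest (value of joint plunger below 0.0012 m and x of bench_pin in the frame of rail above 0.0015 m and y of bench_pin in the frame of rail between -0.004 and 0.004 m and z of bench_pin in the frame of rail between 0.005 and 0.0125 m and angle between the x axis of bench_pin and the x axis of rail, either way round below 0.12 rad and x of pin_grip in the frame of rail below 0.035 m and angle between bench_pin's own z axis and vertical below 0.12 rad and linear speed of bench_pin below 0.02 m/s and contact force between the fingers and bench_pin below 0.1 N); the robot touches nothing.
It fails at once if the anvil head is moved by more than 15 mm (distance of anvil_head from where it was at the start of the episode above 0.015 m).
It fails at once if the bench pin, once far enough on to reach the plunger, is forced against the fixture with more than 50 N (x of bench_pin in the frame of rail above -0.03 m and contact force between bench_pin and rail above 50 N).
It also fails if it takes over 43 s, if anything falls off the work surface, if the arm or the gripper's body presses on something with over 40 N, if the wrist force passes 120 N, or if a joint passes its speed limit or range.

## Working session

There is one attempt and no reset: what is moved stays moved. The work goes in short steps, Python scripts to look and compute and a tool call to move; the robot and the scene stay as the last step left them, time stands still between calls to the robot, and variables do not carry over. Pictures are saved under pics/ and viewed, at most 10 in all, crops included, and the job is handed in when it is done.

Besides the shell and the picture viewer there is one more tool, called as name([rows], argument=value, ...), one row to a line, values as JSON. move_arm: Moves the arm, as the interface text tells. Its arguments: {"type":"object","properties":{"rows":{"type":"array","items":{"type":"array"}},"squeeze":{"type":"number"}},"required":["rows"]}

```bash
mkdir -p pics
cat > h.py <<'E'
import numpy as np, cv2
from bench import monitor, optics, workorder, models
def w(s,c,r,z=None):
    # world point from pixel (own depth or given)
    f=192/np.tan(np.radians(s["fov_y"])/2)
    if z is None: z=s["range_z"][int(round(r)),int(round(c))]
    p=np.array([(c-s["cx"])/f*z,-(r-s["cy"])/f*z,-z,1]); return (s["world_from_camera"]@p)[:3]
def cloud(s):
    f=192/np.tan(np.radians(s["fov_y"])/2); z=s["range_z"]
    r,c=np.mgrid[0:384,0:512]
    P=np.stack([(c-s["cx"])/f*z,-(r-s["cy"])/f*z,-z,np.ones_like(z)],-1)@s["world_from_camera"].T
    P=P[...,:3]; P[z==0]=np.nan; return P
E
python3 - <<'E'
from h import *
np.set_printoptions(precision=3,suppress=True)
print(monitor.read_state())
for n in("top","scene"):
    s=optics.snapshot(n); cv2.imwrite(f"pics/{n}0.png",s["pixels"][...,::-1])
    print(n,s["fov_y"],s["cx"],s["cy"],[k for k in s]); print(s["world_from_camera"])
    for t in("rail","rail_nose","bench_pin","pin_grip","anvil_head","plunger"):
        for d in models.place_of(n,t)[:4]:
            print(t,np.array(d["point"]),round(d["confidence"],2),w(s,*np.clip(d["point"],0,[511,383])))
E
```

```text
{'time': 0.0, 'qpos': array([-1.356,  0.418, -0.01 ,  1.614,  0.005,  1.111, -0.053]), 'joint_vel': array([-0.001,  0.001,  0.001,  0.001,  0.001, -0.001, -0.001]), 'tau': array([ -0.001, -86.444,   0.678, -43.492,   0.019,   0.007,   0.   ]), 'tool_pos': array([0.158, 0.604, 0.231]), 'orientation': array([ 0.128,  0.992, -0.001, -0.   ]), 'force': array([ 0.077,  0.004, -0.657]), 'ft_torque': array([-0.016,  0.023, -0.043]), 'grasp_force': 0.0, 'width': 0.9981869676438245}
top 50.50505728204274 260.4589673754669 190.8980331003658 ['pixels', 'range_z', 'fov_y', 'cx', 'cy', 'world_from_camera']
[[-0.016  0.989 -0.148  0.294]
 [-1.    -0.015  0.005 -0.017]
 [ 0.003  0.148  0.989  1.034]
 [ 0.     0.     0.     1.   ]]
rail [389.7 260.4] 0.93 [ 0.268 -0.337  0.022]
rail [214.4 141.9] 0.81 [0.573 0.093 0.024]
rail [143.5 262.4] 0.58 [0.273 0.27  0.01 ]
rail_nose [134.1 274.8] 0.77 [0.243 0.289 0.022]
rail_nose [385.5 276.2] 0.57 [ 0.229 -0.33   0.003]
rail_nose [203.5 158.7] 0.56 [0.534 0.123 0.007]
bench_pin [348.5 177.1] 0.81 [ 0.474 -0.241  0.039]
bench_pin [316.5 129.9] 0.69 [ 0.595 -0.166  0.044]
bench_pin [373.9 131.8] 0.58 [ 0.588 -0.31   0.043]
pin_grip [317.6 127.7] 0.65 [ 0.601 -0.169  0.042]
pin_grip [377.7 129.1] 0.62 [ 0.595 -0.32   0.044]
pin_grip [349.9 173. ] 0.62 [ 0.484 -0.245  0.041]
anvil_head [294.2 187.6] 0.73 [ 0.449 -0.106  0.041]Traceback (most recent call last):
  File "<stdin>", line 8, in <module>
ValueError: it knows: anvil_head, bench_pin, pin_grip, rail, rail_nose, shoe_pocket
```

View pics/top0.png

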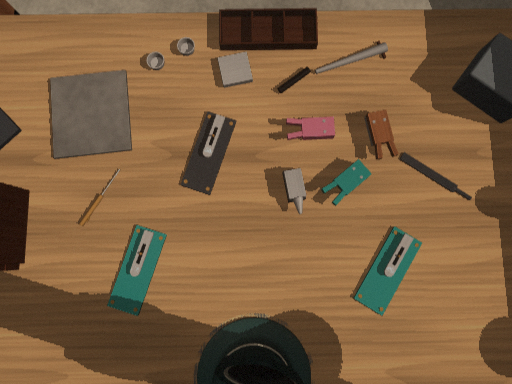

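Run:
```python
from h import *
np.set_printoptions(precision=3,suppress=True)
s=optics.snapshot("scene"); cv2.imwrite("pics/scene0.png",s["pixels"][...,::-1])
print(s["fov_y"],s["cx"],s["cy"]); print(s["world_from_camera"])
for t in("rail","rail_nose","bench_pin","pin_grip","anvil_head"):
    for d in models.place_of("scene",t)[:4]:
        print(t,np.array(d["point"]),round(d["confidence"],2),w(s,*np.clip(d["point"],0,[511,383])))
s=optics.snapshot("top")
a=cv2.resize(s["pixels"][90:300,120:410,::-1],None,fx=2.7,fy=2.7,interpolation=cv2.INTER_CUBIC)
cv2.imwrite("pics/crop0.png",a)
```

```text
57.79536997467116 259.56249864336684 188.25315595461166
[[-0.859 -0.327  0.393  0.825]
 [ 0.511 -0.537  0.671  0.566]
 [-0.008  0.777  0.629  0.627]
 [ 0.     0.     0.     1.   ]]
rail [400.2 253.8] 0.84 [0.299 0.285 0.024]
rail [263.3 135.1] 0.64 [ 0.277 -0.341  0.008]
rail [252.1 251. ] 0.63 [0.577 0.106 0.022]
rail_nose [270.9 244.5] 0.69 [0.523 0.1   0.008]
rail_nose [421. 244.] 0.64 [0.223 0.283 0.01 ]
bench_pin [174.1 169.5] 0.72 [ 0.615 -0.304  0.011]
bench_pin [223.4 165.8] 0.68 [ 0.485 -0.23   0.021]
bench_pin [194.3 193.7] 0.59 [ 0.618 -0.127  0.043]
pin_grip [182.4 157.5] 0.97 [ 0.583 -0.305  0.043]
pin_grip [226.  158.1] 0.6 [ 0.473 -0.231  0.044]
pin_grip [193.1 185.5] 0.56 [ 0.608 -0.159  0.044]
anvil_head [248.1 188. ] 0.83 [ 0.482 -0.081  0.037]
anvil_head [271.7 245.8] 0.75 [0.525 0.107 0.01 ]
```

View pics/crop0.png

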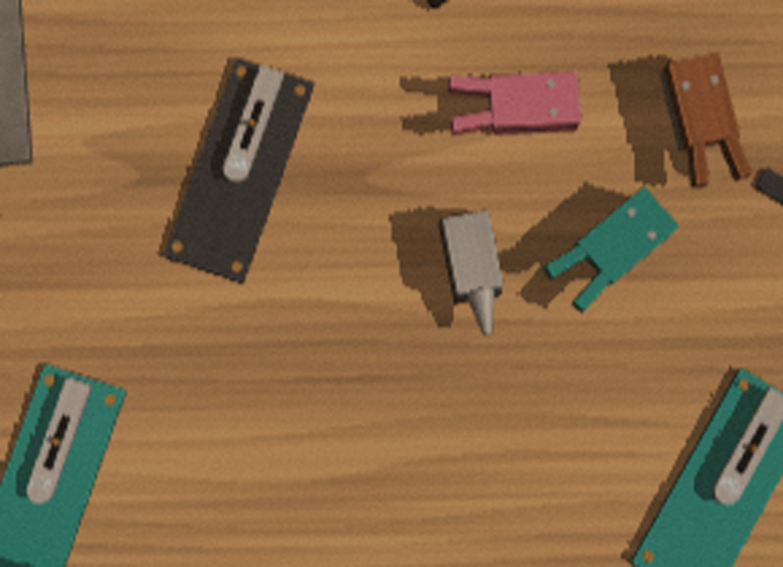

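View pics/scene0.png

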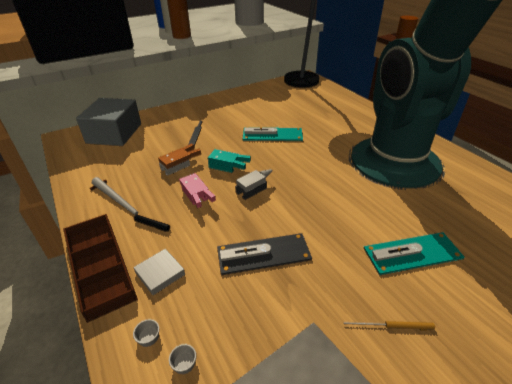

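The wooden pin is the brown one at (380,132); pink (310,128) and turquoise (347,180) are look-alikes. The right rail is the dark plate at (208,152), with its nose towards the robot, near (204,150). The turquoise ones at (137,268) and (388,270) are not meant. The anvil is at (294,188). The close crop confirms the choice: the brown pin's notch points towards the robot, and its body runs up and to the left.

```bash
cat >> h.py <<'E'
def rect(XY):
    (c,sz,a)=cv2.minAreaRect(XY.astype(np.float32)*1000)
    if sz[0]<sz[1]: a+=90
    a=(a+90)%180-90
    return np.array(c),sorted(sz)[::-1],a
def blob(m,seed):
    n,l=cv2.connectedComponents(m.astype(np.uint8)); r,c=seed
    ids=l[r-6:r+7,c-6:c+7]; ids=ids[ids>0]; return l==np.bincount(ids).argmax()
def railmask(P,seed): return blob((P[...,2]>.0045)&(P[...,2]<.03),seed)
def fitpix(P,m,zc,dz):
    mm=m&(abs(P[...,2]-zc)<dz); return mm,rect(P[mm][:,:2])
E
python3 - <<'E'
from h import *
np.set_printoptions(precision=4,suppress=True)
for n,sr,sp in(("top",(170,200),(125,378)),("scene",(255,285),(154,176))):
    s=optics.snapshot(n);P=cloud(s)
    m=railmask(P,sr); print(n,m.sum(),rect(P[m][:,:2]),"plate z",np.median(P[m&(P[...,2]<.014)][:,2]),"head z",np.median(P[m&(P[...,2]>.018)][:,2]))
    mh=m&(P[...,2]>.018)&(P[...,2]<.025); print(" head",mh.sum(),rect(P[mh][:,:2]),P[mh][:,:2].mean(0))
    b=blob((P[...,2]>.035)&(P[...,2]<.06),sp); print(" pin",b.sum(),rect(P[b][:,:2]),np.median(P[b][:,2]))
    tb=blob((P[...,2]>-.01)&(P[...,2]<.003),(sr[0]+40,sr[1])) ; print(" table z",np.nanmedian(P[(abs(P[...,2])<.01)][:,2]))
E
```

```text
top 2364 (array([552.2168, 111.1491]), [207.95057678222656, 81.40959167480469], -19.293609619140625) plate z 0.008082044165755642 head z 0.021891202330732162
 head 381 (array([591.6399,  97.4514]), [114.74357604980469, 25.043739318847656], -19.492630004882812) [0.5925 0.0967]
 pin 825 (array([ 585.0337, -330.905 ]), [121.54569244384766, 54.329341888427734], 9.950725555419922) 0.0415190585445111
 table z 7.230919589717999e-05
scene 2506 (array([550.9338, 112.2067]), [208.1905517578125, 82.53620147705078], -19.438690185546875) plate z 0.009298814124891419 head z 0.023234319341306153
 head 450 (array([590.1442,  97.3045]), [114.42813873291016, 26.89089584350586], -19.34156036376953) [0.5919 0.0986]
 pin 422 (array([ 583.846 , -330.1683]), [121.80252838134766, 56.375396728515625], 10.854748725891113) 0.042984826805675
 table z 0.001523165547182237
```

Run:
```python
from h import *
np.set_printoptions(precision=4,suppress=True)
for n,sp in(("top",(125,378)),("scene",(154,176))):
    s=optics.snapshot(n);P=cloud(s)
    b=blob((P[...,2]>.036)&(P[...,2]<.06),sp); Q=P[b][:,:2]*1000
    for yaw in (8,12,16):
      for k in range(12):
        R=np.array([[np.cos(np.radians(yaw)),np.sin(np.radians(yaw))],[-np.sin(np.radians(yaw)),np.cos(np.radians(yaw))]])
        L=Q@R.T; x1=L[:,0].max(); x0=L[:,0].min(); 
        bins=np.arange(x1-78,x1-8,4); hi=[];lo=[];xs=[]
        for a in bins:
            v=L[(L[:,0]>=a)&(L[:,0]<a+4),1]
            if len(v): hi.append(v.max());lo.append(v.min());xs.append(a+2)
        sl=(np.polyfit(xs,hi,1)[0]+np.polyfit(xs,lo,1)[0])/2; yaw+=np.degrees(sl)
      mid=(np.median(hi)+np.median(lo))/2
      o=R.T@np.array([x1-38.5,mid]); print(n,"yaw",yaw,"len",x1-x0,"w",np.median(hi)-np.median(lo),"origin",o,"grip",R.T@np.array([x1-48.5,mid]))
```

```text
top yaw 11.086439154964133 len 121.51281297134648 w 48.76113525612982 origin [ 606.99   -326.3618] grip [ 597.1766 -328.2847]
top yaw 11.086439154964236 len 121.5128129713463 w 48.76113525612976 origin [ 606.99   -326.3618] grip [ 597.1766 -328.2847]
top yaw 11.086439154964282 len 121.51281297134648 w 48.76113525612976 origin [ 606.99   -326.3618] grip [ 597.1766 -328.2847]
scene yaw 12.17528941845004 len 121.46898009658054 w 48.1913632782057 origin [ 605.5028 -324.4991] grip [ 595.6984 -326.4675]
scene yaw 12.175289418450046 len 121.46898009658054 w 48.191363278205756 origin [ 605.5028 -324.4991] grip [ 595.6984 -326.4675]
scene yaw 11.35241118741778 len 121.95927179733229 w 48.11635415865811 origin [ 605.716  -324.3103] grip [ 595.941  -326.4193]
```

```bash
cat >> h.py <<'E'
from scipy.spatial.transform import Rotation as Ro
def go(p,ydeg,tilt=0):
    st=monitor.read_state(); R=Ro.from_quat(st["orientation"]).as_matrix()
    y=np.array([np.cos(np.radians(ydeg)),np.sin(np.radians(ydeg)),0]); z=np.array([0,0,-1.]); T=np.stack([np.cross(y,z),y,z],1)
    print("t",round(st["time"],2),"pos",st["tool_pos"],"shift mm",(R.T@(np.array(p)-st["tool_pos"])*1000).round(1),"turn",Ro.from_matrix(R.T@T).as_rotvec(degrees=True).round(2))
E
python3 -c "
from h import *
np.set_printoptions(precision=4,suppress=True)
go([.5,.2,.22],-20); go([.597,-.3275,.14],-78.5)"
```

```text
t 0.85 pos [0.1581 0.6046 0.2313] shift mm [-433.1 -305.    11.3] turn [-0.    0.   95.34]
t 0.85 pos [0.1581 0.6046 0.2313] shift mm [-660.4 -790.8   91.4] turn [  0.     0.01 153.84]
```

move_arm([
  [0,[-433,-305,11],[0,0,95]],
  [0,[-433,-305,11],[0,0,95]],
  [0,[-433,-305,11],[0,0,95]],
  [0,[-433,-305,11],[0,0,95]],
  [0,[-433,-305,11],[0,0,95]],
  [0,[-433,-305,11],[0,0,95]],
  [0,[-433,-305,11],[0,0,95]],
  [0,[-433,-305,11],[0,0,95]],
])

```text
time: 1.52
tool_pos: [0.3741, 0.3483, 0.2246]
orientation: [0.59, 0.807, 0.0, -0.0]
force: [1.0, 1.1, 0.0]
width: 1.0
grasp_force: 0.0
```

```bash
python3 -c "
from h import *
np.set_printoptions(precision=4,suppress=True)
print(monitor.read_state()['qpos'])
go([.5,.2,.22],-20); go([.597,-.3275,.14],-78.5)"
```

```text
[-1.0715  0.2251  0.3018  1.91   -0.0784  1.0171 -0.4268]
t 1.52 pos [0.3741 0.3483 0.2246] shift mm [-179.6   74.8    4.6] turn [ 0.02 -0.04 37.7 ]
t 1.52 pos [0.3741 0.3483 0.2246] shift mm [-711.7    6.8   84.3] turn [-0.   -0.04 96.2 ]
```

move_arm([
  [0,[-712,7,60],[0,0,96]],
  [0,[-712,7,60],[0,0,96]],
  [0,[-712,7,60],[0,0,96]],
  [0,[-712,7,60],[0,0,96]],
  [0,[-712,7,60],[0,0,96]],
  [0,[-712,7,60],[0,0,96]],
  [0,[-712,7,60],[0,0,96]],
  [0,[-712,7,60],[0,0,96]],
])

```text
time: 2.18
tool_pos: [0.4795, 0.0334, 0.1967]
orientation: [0.905, 0.426, 0.001, -0.0]
force: [1.2, -0.2, -0.3]
width: 1.0
grasp_force: 0.0
```

```bash
python3 -c "
from h import *
np.set_printoptions(precision=4,suppress=True)
print(monitor.read_state()['qpos'])
go([.597,-.3275,.14],-78.5)"
```

```text
[-0.7014  0.2324  0.65    2.0173 -0.1735  0.9442 -0.653 ]
t 2.18 pos [0.4795 0.0334 0.1967] shift mm [-203.3  320.5   56.6] turn [ 0.   -0.06 38.92]
```

move_arm([
  [0,[-203,320,50],[0,0,39]],
  [0,[-203,320,50],[0,0,39]],
  [0,[-203,320,50],[0,0,39]],
  [0,[-203,320,50],[0,0,39]],
  [0,[-203,320,50],[0,0,39]],
  [0,[-203,320,50],[0,0,39]],
  [0,[-203,320,50],[0,0,39]],
  [0,[-203,320,50],[0,0,39]],
])

```text
time: 2.85
tool_pos: [0.5837, -0.2801, 0.1522]
orientation: [0.995, 0.102, -0.0, -0.0]
force: [0.9, 0.7, -0.5]
width: 1.001
grasp_force: 0.0
```

```bash
python3 -c "
from h import *
np.set_printoptions(precision=4,suppress=True)
print(monitor.read_state()['qpos'])
go([.597,-.3275,.10],-78.5)
go([.597,-.3275,.012],-78.5)"
```

```text
[-0.1113  0.6487  0.7426  1.6425 -0.4917  1.0463 -0.5831]
t 2.85 pos [ 0.5837 -0.2801  0.1522] shift mm [ 3.3 49.1 52.2] turn [-0.01  0.01  0.27]
t 2.85 pos [ 0.5837 -0.2801  0.1522] shift mm [  3.3  49.1 140.2] turn [-0.01  0.01  0.27]
```

move_arm([
  [0,[3,49,30],[0,0,0]],
  [0,[3,49,50],[0,0,0]],
  [0,[3,49,50],[0,0,0]],
  [0,[3,49,50],[0,0,0]],
  [0,[3,49,50],[0,0,0]],
  [0,[3,49,50],[0,0,0]],
])

```text
time: 3.35
tool_pos: [0.5971, -0.3248, 0.1042]
orientation: [0.995, 0.103, 0.001, 0.0]
force: [-0.8, 0.2, -0.2]
width: 1.0
grasp_force: 0.0
```

```bash
python3 -c "
from h import *
np.set_printoptions(precision=4,suppress=True)
go([.597,-.3275,.012],-78.5)
s=optics.snapshot('scene'); cv2.imwrite('pics/hover.png',cv2.resize(s['pixels'][80:230,100:300,::-1],None,fx=3.5,fy=3.5))"
```

```text
t 3.35 pos [ 0.5971 -0.3248  0.1042] shift mm [-0.8  2.6 92.2] turn [ 0.03 -0.1   0.33]
```

View pics/hover.png

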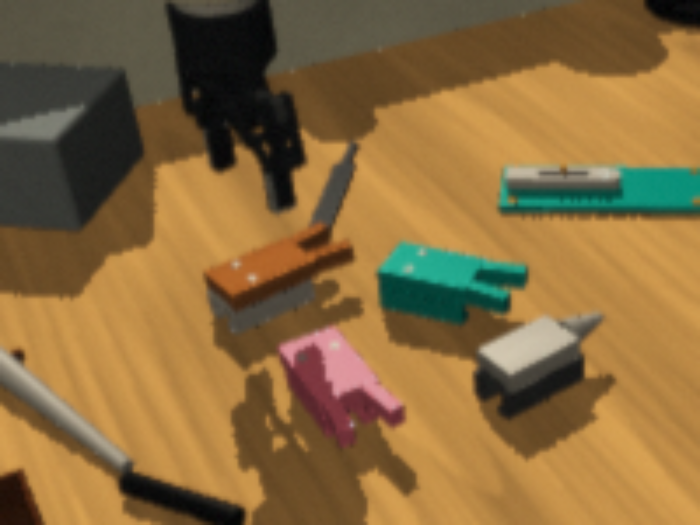

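move_arm([
  [0,[-1,3,30],[0,0,0]],
  [0,[-1,3,60],[0,0,0]],
  [0,[-1,3,80],[0,0,0]],
  [0,[-1,3,91],[0,0,0]],
  [0,[-1,3,91],[0,0,0]],
  [0,[-1,3,91],[0,0,0]],
  [110,[-1,3,91],[0,0,0]],
  [255,[-1,3,91],[0,0,0]],
], squeeze=40)

```text
time: 4.07
tool_pos: [0.5967, -0.3292, 0.0136]
orientation: [0.995, 0.103, 0.001, 0.001]
force: [0.0, 1.5, 0.3]
width: 0.745
grasp_force: 0.0
```

move_arm([
  [255,[0,0,0],[0,0,0]],
  [255,[0,0,0],[0,0,0]],
  [255,[0,0,0],[0,0,0]],
  [255,[0,0,0],[0,0,0]],
])

```text
time: 4.4
tool_pos: [0.5965, -0.3292, 0.0133]
orientation: [0.995, 0.102, 0.001, 0.0]
force: [-2.5, 1.8, 10.2]
width: 0.581
grasp_force: 40.7
```

move_arm([
  [255,[0,0,-20],[0,0,0]],
  [255,[0,0,-55],[0,0,0]],
  [255,[0,0,-95],[0,0,0]],
  [255,[0,0,-130],[0,0,0]],
  [255,[0,0,-130],[0,0,0]],
  [255,[0,0,-130],[0,0,0]],
])

```text
time: 4.9
tool_pos: [0.5966, -0.3293, 0.1441]
orientation: [0.995, 0.102, 0.002, 0.001]
force: [0.6, 0.1, -3.0]
width: 0.578
grasp_force: 43.3
```

```bash
python3 -c "
from h import *
np.set_printoptions(precision=4,suppress=True)
st=monitor.read_state();print(st['qpos'],st['force'],st['grasp_force'],st['width'])
go([.4849,.1348,.13],-109.35)"
```

```text
[-0.0152  0.7112  0.7244  1.5555 -0.5168  1.0701 -0.5256] [ 0.6023  0.1101 -3.0204] 43.33609700202942 0.5783657299743106
t 4.9 pos [ 0.5966 -0.3293  0.1441] shift mm [ -14.8 -477.1   13.2] turn [ 0.05 -0.21 31.11]
```

move_arm([
  [255,[0,-20,0],[0,0,2]],
  [255,[-2,-55,0],[0,0,5]],
  [255,[-3,-90,0],[0,0,8]],
  [255,[-4,-125,0],[0,0,10]],
  [255,[-5,-160,0],[0,0,12]],
  [255,[-6,-195,0],[0,0,14]],
  [255,[-7,-230,0],[0,0,16]],
  [255,[-8,-265,0],[0,0,18]],
])

```text
time: 5.57
tool_pos: [0.5326, -0.0693, 0.1407]
orientation: [0.998, -0.055, -0.001, 0.0]
force: [1.3, -0.2, -1.6]
width: 0.578
grasp_force: 43.2
```

```bash
python3 -c "
from h import *
np.set_printoptions(precision=4,suppress=True)
st=monitor.read_state();print(st['qpos'],st['force'],st['grasp_force'],st['width'])
go([.4849,.1348,.13],-109.35)"
```

```text
[-0.6076  0.5112  0.8737  1.936  -0.4892  0.9227 -1.1717] [ 1.3311 -0.2087 -1.5622] 43.150960206985474 0.5781188074045317
t 5.57 pos [ 0.5326 -0.0693  0.1407] shift mm [ -70.  -197.6   10.8] turn [ 0.03  0.1  13.01]
```

move_arm([
  [255,[-14,-38,2],[0,0,3]],
  [255,[-28,-76,4],[0,0,5]],
  [255,[-42,-114,6],[0,0,8]],
  [255,[-56,-152,9],[0,0,11]],
  [255,[-65,-182,11],[0,0,13]],
  [255,[-70,-198,11],[0,0,13]],
  [255,[-70,-198,11],[0,0,13]],
  [255,[-70,-198,11],[0,0,13]],
])

```text
time: 6.23
tool_pos: [0.4852, 0.134, 0.13]
orientation: [0.986, -0.166, -0.001, 0.001]
force: [-0.1, -0.3, -2.4]
width: 0.578
grasp_force: 43.2
```

```bash
python3 -c "
from h import *
np.set_printoptions(precision=4,suppress=True)
st=monitor.read_state();print(st['qpos'],st['force'],st['grasp_force'],st['width'])
go([.4849,.1348,.05],-109.35)
for n in ('scene','top'):
  s=optics.snapshot(n); np.savez(n+'1.npz',**s)
a=np.load('scene1.npz')['pixels'][130:310,180:380];b=np.load('top1.npz')['pixels'][80:260,130:330]
cv2.imwrite('pics/hov2.png',cv2.resize(np.hstack([a,b])[...,::-1],None,fx=2,fy=2))"
```

```text
[-1.0821  0.4942  0.9435  2.0255 -0.5197  0.8815 -1.755 ] [-0.0714 -0.3402 -2.4193] 43.24493408203125 0.5778227062213555
t 6.23 pos [0.4852 0.134  0.13  ] shift mm [-0.4 -0.8 80. ] turn [0.08 0.05 0.24]
```

View pics/hov2.png

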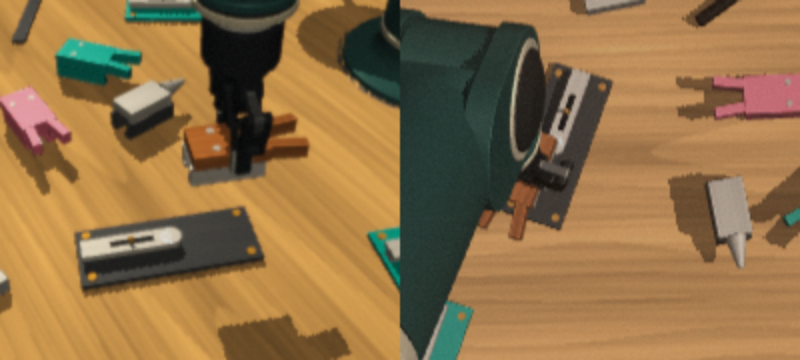

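```bash
cat > m.py <<'E'
from h import *
np.set_printoptions(precision=2,suppress=True)
def pin(s,zlo,zhi,o=(573.6,103.7),yaw=-19.4):
    P=cloud(s)*1000; px=s["pixels"].astype(int); br=(px[...,0]>1.6*px[...,2])&(px[...,0]>60)
    a=np.radians(yaw); R=np.array([[np.cos(a),np.sin(a)],[-np.sin(a),np.cos(a)]])
    L=(P[...,:2]-np.array(o))@R.T
    m=br&(P[...,2]>zlo)&(P[...,2]<zhi)&(L[...,0]>-250)&(L[...,0]<80)&(abs(L[...,1])<60)
    print("n",m.sum(),"z",np.percentile(P[m][:,2],[5,50,95]),"front x",np.percentile(L[m][:,0],[0,1,99,100]))
    x=L[m][:,0];y=L[m][:,1];z=P[m][:,2]
    for b in np.arange(x.min(),x.max(),6):
        k=(x>=b)&(x<b+6)
        if k.sum()>2: print("x%.0f n%d y %.1f %.1f z %.1f"%(b+3,k.sum(),y[k].min(),y[k].max(),np.median(z[k])))
    return L,P,m
E
python3 -c "
from m import *
s=dict(np.load('scene1.npz')); pin(s,145,175)
print(monitor.read_state()['time'])"
```

```text
n 774 z [147.07 159.28 161.24] front x [-167.41 -165.16  -46.14  -45.79]
x-164 n37 y -21.9 28.8 z 159.0
x-158 n54 y -23.6 29.1 z 157.4
x-152 n44 y -24.2 28.6 z 158.5
x-146 n56 y -23.1 26.3 z 158.2
x-140 n49 y -16.0 26.4 z 156.7
x-134 n30 y 10.8 25.8 z 157.2
x-128 n24 y 9.6 26.9 z 159.1
x-122 n20 y 17.7 26.5 z 154.3
x-116 n8 y 23.2 27.6 z 148.7
x-110 n8 y 24.4 27.1 z 147.7
x-92 n8 y -22.6 -4.6 z 159.9
x-86 n34 y -24.7 18.7 z 160.0
x-80 n68 y -33.3 26.9 z 159.7
x-74 n53 y -24.5 26.3 z 159.8
x-68 n56 y -22.0 26.2 z 159.9
x-62 n61 y -24.2 26.2 z 159.8
x-56 n64 y -24.6 26.0 z 159.7
x-50 n59 y -24.1 25.5 z 159.5
x-44 n40 y -19.4 24.7 z 156.1
6.3333
```

move_arm([
  [255,[0,0,30],[0,0,0]],
  [255,[0,0,60],[0,0,0]],
  [255,[0,0,85],[0,0,0]],
  [255,[0,0,100],[0,0,0]],
  [255,[0,0,102],[0,0,0]],
  [255,[0,0,102],[0,0,0]],
  [255,[0,0,102],[0,0,0]],
])

```text
time: 6.92
tool_pos: [0.4866, 0.1326, 0.0296]
orientation: [0.986, -0.168, 0.0, -0.0]
force: [-0.2, 0.7, -1.5]
width: 0.577
grasp_force: 43.2
```

```bash
python3 -c "
from m import *
s=optics.snapshot('scene'); np.savez('scene2.npz',**s)
L,P,m=pin(s,45,75)
h=(P[...,2]>18)&(P[...,2]<27)&(L[...,0]>-45)&(L[...,0]<80)&(abs(L[...,1])<30)
x=L[h][:,0];y=L[h][:,1]; print('head x',x.min(),x.max())
for b in range(-40,76,8):
  k=(x>=b)&(x<b+8); print(b+4,y[k].min(),y[k].max())
st=monitor.read_state();print(st['tool_pos'],st['force'],st['qpos'])
p=s['pixels'][180:300,200:350];cv2.imwrite('pics/low.png',cv2.resize(p[...,::-1],None,fx=5,fy=5,interpolation=cv2.INTER_CUBIC))
"
```

```text
n 665 z [47.07 59.18 60.95] front x [-166.38 -163.69  -44.3   -44.05]
x-163 n27 y -25.3 28.4 z 58.1
x-157 n45 y -22.8 28.6 z 58.2
x-151 n42 y -25.0 28.2 z 56.2
x-145 n48 y -22.4 26.0 z 58.4
x-139 n40 y -23.9 25.3 z 58.3
x-133 n32 y -21.9 24.0 z 59.8
x-127 n26 y -19.4 25.5 z 59.2
x-121 n14 y 17.7 25.6 z 56.7
x-85 n28 y -25.7 14.6 z 59.6
x-79 n57 y -31.7 24.7 z 59.6
x-73 n47 y -23.5 24.7 z 59.4
x-67 n55 y -24.9 24.5 z 59.1
x-61 n57 y -23.9 25.6 z 59.3
x-55 n52 y -24.5 25.0 z 59.3
x-49 n55 y -26.6 25.4 z 59.5
x-43 n37 y -25.3 23.7 z 57.0
head x -44.825251659606884 74.92768851035963
-36 -9.346925721293449 11.409171972665662
-28 -12.54314612759072 11.499389833840686
-20 -13.06849232977995 11.904314081565635
-12 -12.210456572883079 13.057279660118457
-4 -12.650112538105857 12.833056154997758
4 -14.32504900934717 12.201138093264719
12 -12.25238516259431 12.048078175034505
20 -12.904554565430278 12.865957693802384
28 -10.58030637665236 11.003657955425384
36 -13.40496222925751 11.919541940344839
44 -12.883694701656097 12.624423951167257
52 -12.194361227411019 11.647301546711413
60 -12.593216738182294 12.914447562427787
68 -12.63003250032552 11.358822345879283
76 -11.464338287221128 12.26829745150667
[0.49 0.13 0.03] [ 0.21  0.38 -0.98] [-0.93  0.65  0.77  2.07 -0.7   0.7  -1.61]
```

View pics/low.png

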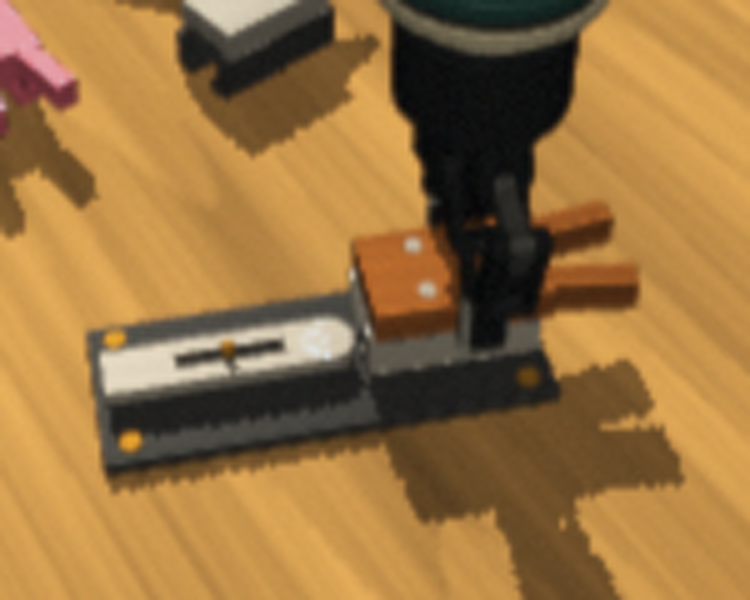

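move_arm([
  [255,[-4,0,0],[0,0,0]],
  [255,[-4,0,3],[0,0,0]],
  [255,[-4,0,5],[0,0,0]],
  [255,[-4,0,5],[0,0,0]],
  [255,[-4,0,5],[0,0,0]],
])

```text
time: 7.38
tool_pos: [0.4822, 0.1347, 0.0238]
orientation: [0.986, -0.167, 0.0, 0.0]
force: [-0.3, -0.6, -3.5]
width: 0.58
grasp_force: 43.3
```

move_arm([
  [255,[0,0,1],[0,0,0]],
  [255,[0,0,1.5],[0,0,0]],
  [255,[0,0,1.5],[0,0,0]],
])

```text
time: 7.63
tool_pos: [0.4822, 0.1346, 0.0222]
orientation: [0.986, -0.167, -0.0, 0.0]
force: [0.0, -0.3, -1.4]
width: 0.576
grasp_force: 43.3
```

move_arm([
  [255,[0,0,0.5],[0,0,0]],
  [255,[0,0,0.7],[0,0,0]],
  [255,[0,0,0.7],[0,0,0]],
  [255,[0,0,0.7],[0,0,0]],
])

```text
time: 7.97
tool_pos: [0.4822, 0.1346, 0.0216]
orientation: [0.986, -0.167, 0.0, 0.0]
force: [0.1, -0.4, -3.5]
width: 0.578
grasp_force: 43.3
```

move_arm([
  [255,[0,0,0.4],[0,0,0]],
  [255,[0,0,0.8],[0,0,0]],
  [255,[0,0,0.8],[0,0,0]],
  [255,[0,0,0.8],[0,0,0]],
])

```text
time: 8.3
tool_pos: [0.4822, 0.1347, 0.0212]
orientation: [0.986, -0.167, -0.0, -0.0]
force: [-5.1, -0.0, 14.0]
width: 0.579
grasp_force: 45.0
```

move_arm([
  [255,[0,0.5,-0.7],[0,0,0]],
  [255,[3,0.5,-0.7],[0,0,0]],
  [255,[7,0.5,-0.7],[0,0,0]],
  [255,[11,0.5,-0.7],[0,0,0]],
  [255,[15,0.5,-0.7],[0,0,0]],
  [255,[15,0.5,-0.7],[0,0,0]],
])

```text
time: 8.8
tool_pos: [0.4972, 0.1288, 0.0215]
orientation: [0.986, -0.167, 0.0, 0.0]
force: [-1.2, -0.6, -1.8]
width: 0.578
grasp_force: 43.3
```

```bash
python3 -c "
from m import *
np.set_printoptions(precision=4,suppress=True)
st=monitor.read_state();print(st['tool_pos'],st['force'],st['ft_torque'],st['qpos'])
s=optics.snapshot('scene')
p=s['pixels'][180:300,200:350];cv2.imwrite('pics/eng.png',cv2.resize(p[...,::-1],None,fx=5,fy=5,interpolation=cv2.INTER_CUBIC))
pin(s,40,75)
"
```

```text
[0.4972 0.1288 0.0215] [-1.1649 -0.623  -1.8478] [-0.0547 -0.0924  0.0484] [-0.9036  0.6727  0.7492  2.0471 -0.7176  0.7004 -1.5936]
n 615 z [42.5375 51.1578 53.0974] front x [-154.3984 -152.1951  -33.2133  -32.7361]
x-151 n31 y -27.7 26.9 z 50.7
x-145 n37 y -25.0 27.1 z 50.7
x-139 n41 y -25.9 26.3 z 51.0
x-133 n36 y -24.0 25.9 z 50.8
x-127 n40 y -21.7 24.6 z 50.7
x-121 n35 y -22.4 23.7 z 51.1
x-115 n20 y -21.9 25.9 z 50.7
x-109 n15 y 17.8 25.7 z 47.4
x-73 n27 y -27.1 22.1 z 51.4
x-67 n62 y -54.2 30.5 z 51.5
x-61 n48 y -26.0 24.3 z 51.5
x-55 n45 y -23.7 25.0 z 51.4
x-49 n53 y -25.6 25.2 z 51.3
x-43 n53 y -26.1 24.2 z 51.2
x-37 n50 y -24.9 24.4 z 51.3
x-31 n22 y -17.2 23.9 z 49.2
```

View pics/eng.png

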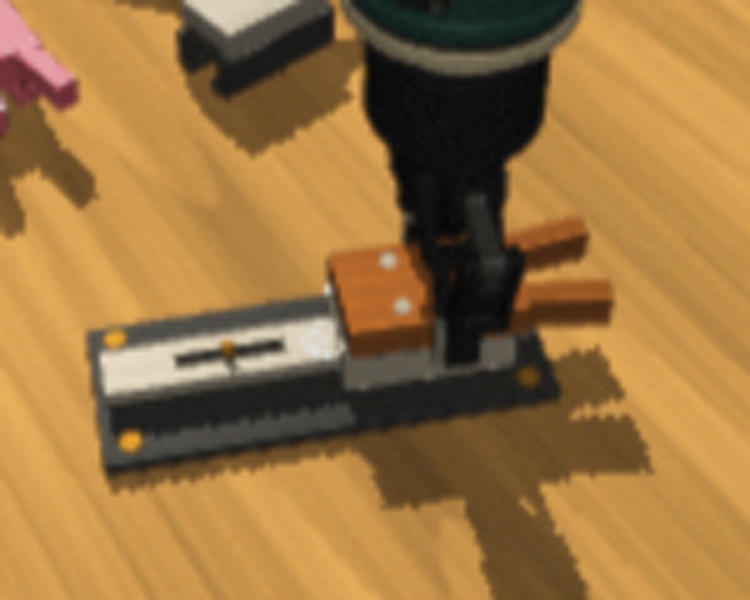

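The pin is started on the rail, with its front covering the nose at crop pixel (335,340). The plunger is at (228,350), which puts it at about rail x = 17 mm. Side forces are negligible.

move_arm([
  [255,[5,0,0],[0,0,0]],
  [255,[11,0,0],[0,0,0]],
  [255,[17,0,0],[0,0,0]],
  [255,[23,0,0],[0,0,0]],
  [255,[29,0,0],[0,0,0]],
  [255,[35,0,0],[0,0,0]],
  [255,[38,0,0],[0,0,0]],
  [255,[38,0,0],[0,0,0]],
])

```text
time: 9.52
tool_pos: [0.5328, 0.1163, 0.0215]
orientation: [0.986, -0.167, 0.0, 0.0]
force: [-0.0, -0.4, -2.2]
width: 0.577
grasp_force: 43.2
```

move_arm([
  [255,[3,0,0],[0,0,0]],
  [255,[6,0,0],[0,0,0]],
  [255,[9,0,0],[0,0,0]],
  [255,[12,0,0],[0,0,0]],
  [255,[15,0,0],[0,0,0]],
  [255,[15,0,0],[0,0,0]],
])

```text
time: 10.02
tool_pos: [0.5469, 0.1115, 0.0216]
orientation: [0.986, -0.167, 0.0, 0.0]
force: [1.9, -0.8, 0.2]
width: 0.579
grasp_force: 43.5
```

move_arm([
  [255,[3,0,0],[0,0,0]],
  [255,[6,0,0],[0,0,0]],
  [255,[9,0,0],[0,0,0]],
  [255,[12,0,0],[0,0,0]],
  [255,[15,0,0],[0,0,0]],
  [255,[18,0,0],[0,0,0]],
  [255,[20,0,0],[0,0,0]],
  [255,[20,0,0],[0,0,0]],
])

```text
time: 10.68
tool_pos: [0.566, 0.1049, 0.0217]
orientation: [0.986, -0.167, 0.001, 0.0]
force: [0.9, -0.2, 1.3]
width: 0.58
grasp_force: 43.6
```

move_arm([
  [255,[1,0,0],[0,0,0]],
  [255,[2,0,0],[0,0,0]],
  [255,[3,0,0],[0,0,0]],
  [255,[4,0,0],[0,0,0]],
  [255,[5,0,0],[0,0,0]],
  [255,[5,0,0],[0,0,0]],
])

```text
time: 11.18
tool_pos: [0.5701, 0.1035, 0.0215]
orientation: [0.986, -0.167, 0.0, 0.0]
force: [-0.3, 0.7, 1.0]
width: 0.577
grasp_force: 43.6
```

move_arm([
  [255,[1,0,0],[0,0,0]],
  [255,[2,0,0],[0,0,0]],
  [255,[3,0,0],[0,0,0]],
  [255,[4,0,0],[0,0,0]],
  [255,[5,0,0],[0,0,0]],
  [255,[5,0,0],[0,0,0]],
])

```text
time: 11.68
tool_pos: [0.5749, 0.1017, 0.0216]
orientation: [0.986, -0.167, 0.0, 0.0]
force: [-0.0, 0.4, 1.0]
width: 0.579
grasp_force: 43.6
```

move_arm([
  [255,[1,0,0],[0,0,0]],
  [255,[2,0,0],[0,0,0]],
  [255,[3,0,0],[0,0,0]],
  [255,[3,0,0],[0,0,0]],
])

```text
time: 12.02
tool_pos: [0.5778, 0.1007, 0.0216]
orientation: [0.986, -0.167, 0.0, 0.0]
force: [1.0, -0.1, 0.5]
width: 0.582
grasp_force: 43.6
```

Still on the land (z force about +1), with the pin origin at about 14.5 mm. I'll continue in small steps.

move_arm([
  [255,[0.7,0,0],[0,0,0]],
  [255,[1.4,0,0],[0,0,0]],
  [255,[2,0,0],[0,0,0]],
  [255,[2,0,0],[0,0,0]],
])

```text
time: 12.35
tool_pos: [0.5798, 0.1, 0.0216]
orientation: [0.986, -0.167, 0.0, 0.0]
force: [1.4, 0.8, 1.0]
width: 0.574
grasp_force: 43.6
```

move_arm([
  [255,[0.7,0,0],[0,0,0]],
  [255,[1.4,0,0],[0,0,0]],
  [255,[2,0,0],[0,0,0]],
  [255,[2,0,0],[0,0,0]],
])

```text
time: 12.68
tool_pos: [0.5812, 0.0995, 0.0214]
orientation: [0.986, -0.167, -0.0, 0.0]
force: [1.9, -0.1, -1.2]
width: 0.579
grasp_force: 43.3
```

move_arm([
  [255,[0.5,0,0],[0,0,0]],
  [255,[0.5,0,0],[0,0,0]],
])

```text
time: 12.85
tool_pos: [0.5815, 0.0994, 0.0214]
orientation: [0.986, -0.167, -0.0, 0.0]
force: [0.3, -1.6, -1.3]
width: 0.578
grasp_force: 43.4
```

move_arm([
  [255,[0.5,0,0],[0,0,0]],
  [255,[0.5,0,0],[0,0,0]],
])

```text
time: 13.02
tool_pos: [0.5819, 0.0993, 0.0214]
orientation: [0.986, -0.167, -0.0, 0.0]
force: [-0.1, 0.5, -2.3]
width: 0.571
grasp_force: 43.4
```

move_arm([
  [255,[0.5,0,0],[0,0,0]],
  [255,[0.5,0,0],[0,0,0]],
])

```text
time: 13.18
tool_pos: [0.5826, 0.0991, 0.0215]
orientation: [0.986, -0.167, -0.0, 0.0]
force: [-0.4, 0.4, -1.8]
width: 0.579
grasp_force: 43.3
```

move_arm([
  [255,[0.4,0,0],[0,0,0]],
  [255,[0.4,0,0],[0,0,0]],
])

```text
time: 13.35
tool_pos: [0.583, 0.0989, 0.0215]
orientation: [0.986, -0.167, 0.0, 0.0]
force: [-0.4, -0.7, -2.3]
width: 0.579
grasp_force: 43.3
```

move_arm([
  [255,[0.5,0,0],[0,0,0]],
  [255,[0.5,0,0],[0,0,0]],
])

```text
time: 13.52
tool_pos: [0.5835, 0.0988, 0.0215]
orientation: [0.986, -0.167, 0.0, 0.0]
force: [-0.0, -0.8, -2.4]
width: 0.581
grasp_force: 43.3
```

move_arm([
  [255,[0.4,0,0],[0,0,0]],
  [255,[0.4,0,0],[0,0,0]],
])

```text
time: 13.68
tool_pos: [0.5839, 0.0986, 0.0215]
orientation: [0.986, -0.167, 0.0, 0.0]
force: [-0.5, 0.4, -2.3]
width: 0.582
grasp_force: 43.3
```

move_arm([
  [255,[0.4,0,0],[0,0,0]],
  [255,[0.4,0,0],[0,0,0]],
])

```text
time: 13.85
tool_pos: [0.5843, 0.0985, 0.0215]
orientation: [0.986, -0.167, 0.0, 0.0]
force: [0.3, -1.3, -2.0]
width: 0.579
grasp_force: 43.3
```

move_arm([
  [255,[0.4,0,0],[0,0,0]],
  [255,[0.4,0,0],[0,0,0]],
])

```text
time: 14.02
tool_pos: [0.5845, 0.0984, 0.0215]
orientation: [0.986, -0.167, -0.0, 0.0]
force: [-0.8, -0.8, -2.1]
width: 0.58
grasp_force: 43.3
```

move_arm([
  [255,[0.4,0,0],[0,0,0]],
  [255,[0.4,0,0],[0,0,0]],
])

```text
time: 14.18
tool_pos: [0.5848, 0.0984, 0.0215]
orientation: [0.986, -0.167, -0.0, -0.0]
force: [-2.5, 1.6, -1.0]
width: 0.579
grasp_force: 43.5
```

move_arm([
  [255,[0.3,0,0],[0,0,0]],
  [255,[0.3,0,0],[0,0,0]],
])

```text
time: 14.35
tool_pos: [0.5849, 0.0983, 0.0214]
orientation: [0.986, -0.167, -0.0, -0.0]
force: [-4.3, 0.9, 0.9]
width: 0.576
grasp_force: 43.7
```

It stopped at x = 0.5849, pushing back with about 4 N. I'll do a gentle tug back to confirm it is captured.

move_arm([
  [255,[-0.8,0,0],[0,0,0]],
  [255,[-1.6,0,0],[0,0,0]],
  [255,[-2.4,0,0],[0,0,0]],
  [255,[-3,0,0],[0,0,0]],
  [255,[-3,0,0],[0,0,0]],
])

```text
time: 14.77
tool_pos: [0.5824, 0.0992, 0.0215]
orientation: [0.986, -0.167, 0.0, 0.0]
force: [0.2, 0.8, -2.1]
width: 0.573
grasp_force: 43.3
```

move_arm([
  [255,[-0.4,0,0],[0,0,0]],
  [255,[-0.8,0,0],[0,0,0]],
  [255,[-0.8,0,0],[0,0,0]],
])

```text
time: 15.02
tool_pos: [0.5816, 0.0994, 0.0215]
orientation: [0.986, -0.167, 0.0, 0.0]
force: [-0.5, 0.1, -1.1]
width: 0.58
grasp_force: 43.3
```

move_arm([
  [255,[-0.4,0,0],[0,0,0]],
  [255,[-0.4,0,0],[0,0,0]],
])

```text
time: 15.18
tool_pos: [0.5814, 0.0995, 0.0215]
orientation: [0.986, -0.167, 0.0, 0.0]
force: [0.4, -0.2, -2.3]
width: 0.58
grasp_force: 43.2
```

move_arm([
  [255,[-0.4,0,0],[0,0,0]],
  [255,[-0.4,0,0],[0,0,0]],
])

```text
time: 15.35
tool_pos: [0.5812, 0.0996, 0.0216]
orientation: [0.986, -0.167, 0.0, 0.0]
force: [3.0, -0.2, -3.6]
width: 0.577
grasp_force: 43.1
```

move_arm([
  [255,[1,0,0],[0,0,0]],
  [255,[2,0,0.3],[0,0,0]],
  [255,[2,0,0.3],[0,0,0]],
  [130,[2,0,0.3],[0,0,0]],
  [60,[2,0,0.3],[0,0,0]],
  [0,[2,0,0.3],[0,0,0]],
  [0,[2,0,0.3],[0,0,0]],
  [0,[2,0,0.3],[0,0,0]],
])

```text
time: 16.02
tool_pos: [0.5828, 0.099, 0.0212]
orientation: [0.986, -0.167, 0.0, 0.0]
force: [0.8, -0.4, 0.2]
width: 0.998
grasp_force: 0.0
```

move_arm([
  [0,[0,0,-5],[0,0,0]],
  [0,[0,0,-20],[0,0,0]],
  [0,[0,0,-50],[0,0,0]],
  [0,[0,0,-85],[0,0,0]],
  [0,[0,0,-120],[0,0,0]],
  [0,[0,0,-120],[0,0,0]],
  [0,[0,0,-120],[0,0,0]],
])

```text
time: 16.6
tool_pos: [0.5837, 0.0993, 0.1441]
orientation: [0.986, -0.167, 0.002, -0.001]
force: [-0.7, -0.1, -0.5]
width: 1.0
grasp_force: 0.0
```

```bash
python3 -c "
from m import *
st=monitor.read_state();print(st['tool_pos'],st['force'],st['joint_vel'],st['width'])
s=optics.snapshot('scene')
p=s['pixels'][160:300,180:350];cv2.imwrite('pics/end.png',cv2.resize(p[...,::-1],None,fx=4,fy=4,interpolation=cv2.INTER_CUBIC))
pin(s,40,60)
"
```

```text
[0.58 0.1  0.14] [-0.71 -0.07 -0.45] [ 0.01  0.04 -0.04  0.03 -0.01 -0.02  0.01] 1.0000683433857334
n 989 z [42.5  51.01 52.78] front x [-63.97 -61.56  56.23  57.41]
x-61 n37 y -26.2 28.6 z 50.5
x-55 n36 y -24.3 27.3 z 51.1
x-49 n41 y -25.5 26.1 z 50.2
x-43 n40 y -22.6 25.3 z 50.0
x-37 n41 y -22.2 24.4 z 50.4
x-31 n36 y -20.6 24.0 z 50.9
x-25 n50 y -25.0 26.0 z 50.9
x-19 n54 y -23.4 25.2 z 50.8
x-13 n49 y -23.1 25.2 z 51.2
x-7 n56 y -25.2 26.1 z 51.0
x-1 n56 y -25.9 26.5 z 51.1
x5 n53 y -25.4 25.3 z 51.4
x11 n55 y -24.7 25.9 z 51.4
x17 n54 y -24.5 25.3 z 51.0
x23 n56 y -24.6 25.7 z 51.4
x29 n46 y -24.5 25.9 z 51.0
x35 n50 y -23.0 24.8 z 51.2
x41 n57 y -23.9 25.0 z 51.0
x47 n55 y -23.8 24.9 z 51.1
x53 n54 y -24.1 24.8 z 51.2
x59 n13 y -24.5 22.8 z 50.1
```

View pics/end.png

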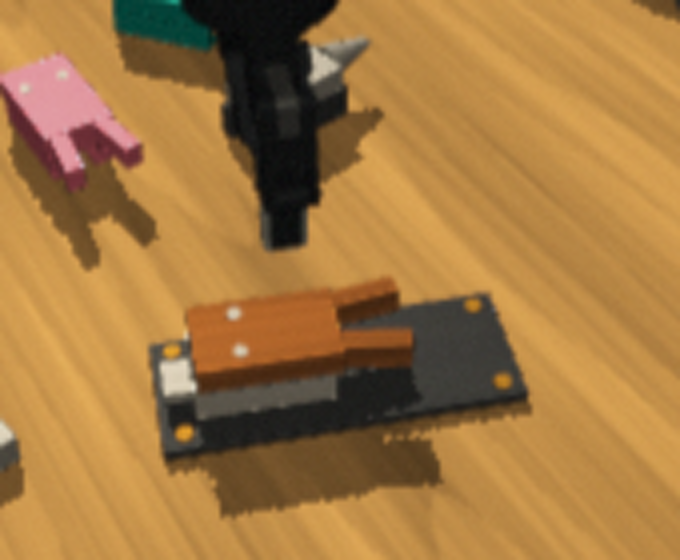

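The pin sits level and centred on the rail at about x = 19 mm, with its front edge at crop pixel (195,350). The gripper is clear, so I'm handing it in.

```bash
python3 -c "
from h import *
print(workorder.sign_off())"
```

```text
the job is handed in; nothing more can be done
None
```

The wooden bench pin is on the dark rail and the job is handed in; no verdict was returned. The plunger stopped it both ways at no more than about 5 N, it is released and centred near x = 19 mm on the rail, and I kept clear of the anvil head throughout.

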